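# Open the pantry cupboard's drop-front onto its slide-out supports

### The job

Open the drop-front flap of the little counter-top cupboard as a serving ledge: first pull both slide-out supports (the square pulls at the two ends) fully out, and only then bring the flap down by its bar handle so that it rests level on them. Leave the middle drawer, the one with the round knob, shut.

Things in the scene. Friction and masses are not known exactly. Their poses are not given: they have to be found in the camera images.
- hinge_mid (a point): Middle of the flap's hinge line on the small pine cupboard, fixed to the counter (180 mm deep, 340 wide, 213 high); 100 mm above the counter, in the plane of the cupboard's front. Its axes are the cupboard's: x into the cupboard (away from the robot), y left along the hinge line, z up. The front faces the robot, turned by up to 0.2 rad.
- pull_left (a point): Centre of the left support's pull: walnut block 20 (x) x 24 (y) x 24 (z) mm on a 10 mm stem, 50 mm in front of the end of its support bar (18 wide, 32 high), at the cupboard's y = +125 mm, 22 mm below the hinge line (78 mm above the counter). Free all round but for the stem; it slides along the cupboard's -x. Axes as the cupboard's.
- pull_right (a point): The same for the right support, on the cupboard's y = -125 mm.
- support_left (a joint): How far the left support is out, in m: 0 pushed in (it starts 0 to 0.015 out), 0.08 fully out against its stop. Stays where it is left; about 2 N moves it.
- support_right (a joint): The same for the right support.
- flap_handle (a point): Middle of the flap's handle: steel bar 10 mm thick, 100 long, parallel to the hinge line, on a leg at each end; 40 mm free between bar and flap edge. 165 mm from the hinge line along the flap, 7 mm in from its outer face (hinge line on the outer face). Flap: pine, 300 mm wide, 120 from hinge to edge, 14 thick, about 0.3 kg. Closed, the bar is 40 mm clear above the cupboard's top.
- flap (a joint): Flap angle in rad: 0 closed, leaning back 0.349 (20 degrees) from upright, as it starts; 0.349 upright; 1.92 level, outer face down on the supports if they are out; without them it sinks on to 2.27. Grows as the handle swings up, towards the robot and down. The hinge is damped: past about 0.65 the flap sinks slowly by itself (about 1 rad/s at most); 2 to 3 N moves it.
- drawer (a joint): Middle drawer in the cupboard's foot between the supports, under the flap, with a round walnut knob 26 mm across, its centre 47 mm above the counter: how far it is out, in m; 0 shut, as it starts. It is to stay shut.

How it is judged:
By the outcome, as a careful person would: the job done as asked, in the order asked, and still so for the second after the job is handed in, with the robot touching nothing.
It also fails if it takes over 67 s, if anything falls off the work surface, if the arm or the gripper's body presses on something with over 40 N, if the wrist force passes 120 N, or if a joint passes its speed limit or range.

### The arm

A 6-joint arm with a two-finger parallel gripper is mounted at the origin on the work surface. World frame = base frame: x ahead of the robot, y to its left, z up, the work surface at z = 0. Lengths are in m, angles in rad, forces in N, time in s.
With the tool pointing down it reaches from about 0.3 to 0.875 m from the base axis. Payload 6.4 kg.
Tool frame: the origin (TCP) lies at the very end of the fingers, on their centre line; the grasp point (between the pads) lies ctrl.pinch_z behind it (ctrl.pinch_z is the distance from the TCP to the grasp point, in m); y points along the fingers, z is the direction in which the jaws open and shut, and the axes are right-handed (so a half turn about y gives the same grasp; the last joint's range is limited). The gripper opens to 85 mm and grips with 20 to 120 N. Pads are 22 mm wide; open, the fingers measure 114 mm over their backs; the gripper's body (76 mm by 85 mm) begins 54 mm behind the grasp point. The pads swing forward as they close: fully open they stand 13 mm farther back than shut.
Start: joints at [0.908, 0.181, 1.607, -0, 1.354, -0.206], TCP at [0.254, 0.516, 0.231] pointing down, gripper open.
Joint ranges: [-2.99, 2.99], [-0.89, 2.07], [0.3, 2.58], [-1.14, 4.28], [0, 2.63], [-3.12, 3.12]. Speed limits (rad/s): [2.57, 2.57, 3.01, 3.14, 3.14, 3.14].

### API

Orientations are given as a unit quaternion [w, x, y, z].
In Python, from bench import ctrl gives the robot as it stands.
- The arm moves only by the shell command python3 -m pendant 'ROWS'. ROWS is JSON, one flat list of numbers, 7 for each row, row after row: the shift along the world's x, y, z in m, then the turn, a rotation vector about the world's x, y, z in degrees, then the finger opening in m, from 0 to 0.0854. In form: [tx, ty, tz, rx, ry, rz, hand, tx, ty, tz, rx, ry, rz, hand, ...]. A call has 1 to 12 rows; each row shifts and turns the commanded pose from where the row before left it; what a row does not reach is not made up. A row lasts 1/8 s, in which the tool goes at most 62.5 mm and 10.7 degrees, less where a joint would pass 70% of its speed; a pose out of reach is approached as far as the arm can. A call with a gripper value outside its range is refused whole. The fingers move at their own pace and stop on an object; the grip force is fixed at half the most. Time passes only in rows, so rows that do not move let the fingers close. It gives the time, the measured TCP pose, the force and the opening at its end, in the units of the state.
- ctrl.get_obs(): the state, without advancing time (a new reading comes with each control period).
- ctrl.camera(name): name is "scene" or "top" or "wrist"; returns the picture (480x640x3 uint8, red, green, blue); there is no depth.
- ctrl.camera_info(name): a dict with "fx", "fy", "cx", "cy" (pixels), "origin" and "rotation" of the camera in the world; the wrist camera has in their place "tool_from_camera" (4x4, takes a point from camera to tool coordinates, whose origin is the TCP and whose axes are the tool frame's). Camera axes: x right, y down, z forward; pixel columns grow to the right and rows downward; lengths in m; the calibration is good to about 2 mm. A picture is of the moment at which its call begins: read the wrist's pose just before it. camera_info takes no time and is no camera call.
- ctrl.hand_in(): hands the job in, once; it reports no verdict.
Trained networks look in the newest picture that a camera, given by its name, has taken for a name from the list of things; names that differ only in an ending like _2 or _b are one class to them, and where a whole thing is asked for, a point or a joint stands for the part that bears it (a point fixed in the world has none). Each returns a list of dicts, best first, with "score" (0 to 1); they miss things now and then, are a little off and sometimes report something else, mostly with a low value. They report only what shows in the picture. A call takes as long as a camera call.
- ctrl.silhouettes(target, camera): "mask" (480x640 bool, what is visible of it) and "bbox" ([left, top, right, bottom] in pixels, round what is visible of it).
The state is a dict: "time_s": time; "q": joint angles; "dq": joint speeds; "joint_efforts": joint torques, N m; "eef_pos": TCP position; "eef_rot": TCP orientation; "wrist_force": force on the tool from outside, world axes, zero at the start; "torque": the same for the moment, N m; "opening": opening from 0.0 (shut) to 1.0 (fully open).
Only numpy, scipy, OpenCV 4.12 (cv2) and the standard library are available. Lean on these libraries where they do the work, as an engineer would, in place of code of your own. Each camera call takes 0.05 s, during which the arm holds its last target.

## Working session

There is one attempt and no reset: what is moved stays moved. The work goes in short steps, Python scripts to look and compute and a shell command to move; the robot and the scene stay as the last step left them, time stands still between calls to the robot, and variables do not carry over. Pictures are saved under pics/ and viewed, and the job is handed in when it is done.

```bash
mkdir -p pics; ls; python3 - <<'E'
from bench import ctrl
import cv2
o=ctrl.get_obs();print(o, ctrl.pinch_z)
for n in ("scene","top"):
    im=ctrl.camera(n);cv2.imwrite(f"pics/{n}0.png",im[:,:,::-1])
    print(n,ctrl.camera_info(n))
    for t in ("pull_left","pull_right","flap_handle","drawer","flap"):
        print(t,[(round(d["score"],2),d["bbox"]) for d in ctrl.silhouettes(t,n)][:4])
E
```

```text
pics
{'time_s': 0.0, 'q': array([ 9.07734205e-01,  1.81544832e-01,  1.60798678e+00, -8.55792396e-06,
        1.35380312e+00, -2.06313806e-01]), 'dq': array([ 0.00017996,  0.00081434, -0.00132207, -0.00030235, -0.00175173,
       -0.00145532]), 'joint_efforts': array([-1.75265355e-03, -4.44873226e+01, -3.51337945e+01, -4.13475082e-04,
        9.25571745e-03,  1.42384728e-06]), 'eef_pos': array([0.25324536, 0.51562272, 0.23039228]), 'eef_rot': array([-0.6881873 ,  0.68930706, -0.16034087,  0.15982747]), 'wrist_force': array([-0.93596352,  0.62593151, -0.23148173]), 'torque': array([ 0.03080477, -0.02492459, -0.03776296]), 'opening': 0.9990366952184603} 0.0187
scene {'fx': 579.8643555439821, 'fy': 579.8643555439821, 'cx': 311.6912648274827, 'cy': 245.2792153239431, 'origin': array([ 0.71071877, -0.41467956,  0.8848067 ]), 'rotation': array([-0.27514435,  0.95656475,  0.0931133 , -0.02468554])}
pull_left [(0.8, [296.7, 186.2, 334.0, 210.2]), (0.63, [250.1, 309.5, 296.8, 337.6])]
pull_right []
flap_handle [(0.85, [293.3, 145.3, 371.8, 340.7]), (0.7, [249.7, 310.3, 296.9, 337.9])]
drawer [(0.8, [297.0, 218.9, 327.7, 310.1])]
flap [(0.81, [290.7, 142.5, 376.1, 340.5])]
top {'fx': 608.9422764539452, 'fy': 608.9422764539452, 'cx': 323.18099707773024, 'cy': 239.5578744779589, 'origin': array([0.49115468, 0.02241309, 1.15547233]), 'rotation': array([ 0.06067447, -0.70010079,  0.70984296, -0.04796322])}
pull_left [(0.76, [238.4, 247.4, 253.0, 289.0])]
pull_right [(0.79, [380.4, 253.5, 393.3, 296.5])]
flap_handle [(0.58, [217.5, 194.8, 411.4, 256.1])]
drawer [(0.68, [268.7, 253.5, 363.9, 273.5])]
flap [(0.74, [210.6, 128.6, 424.6, 300.3]), (0.67, [223.0, 198.9, 412.2, 258.1])]
```

View pics/scene0.png

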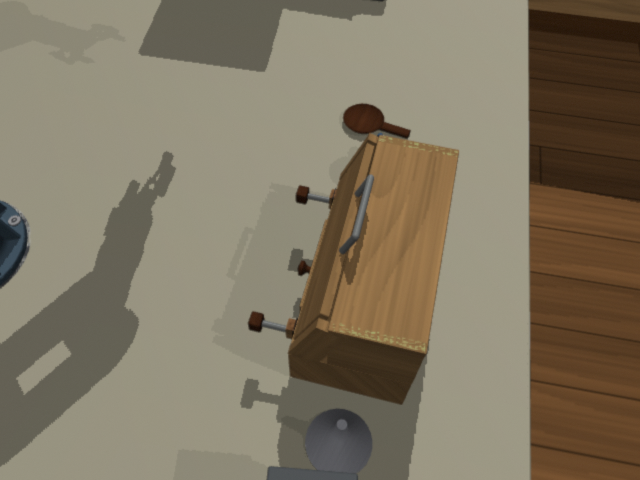

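View pics/top0.png

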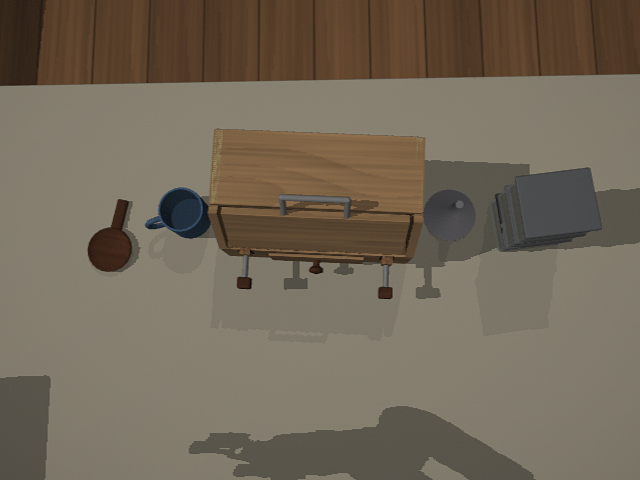

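```bash
cat > h.py <<'E'
import numpy as np
from scipy.spatial.transform import Rotation as R
from bench import ctrl
def q2R(q): return R.from_quat([q[1],q[2],q[3],q[0]]).as_matrix()
def proj(n,P):
    c=ctrl.camera_info(n);p=(np.asarray(P)-c["origin"])@q2R(c["rotation"])
    return np.array([c["fx"]*p[...,0]/p[...,2]+c["cx"],c["fy"]*p[...,1]/p[...,2]+c["cy"]]).T
def rayz(n,uv,z):
    c=ctrl.camera_info(n);d=q2R(c["rotation"])@np.array([(uv[0]-c["cx"])/c["fx"],(uv[1]-c["cy"])/c["fy"],1])
    return c["origin"]+d*(z-c["origin"][2])/d[2]
E
python3 - <<'E'
from h import *
from scipy.optimize import least_squares
obs=[("top","L",(244,283)),("top","R",(385,293)),("top","H",(315,199)),("scene","L",(302,195)),("scene","R",(256,321)),("scene","H",(358,214))]
for n,k,uv in obs: print(n,k,rayz(n,uv,.2527 if k=="H" else .078).round(4))
def pts(v):
    x,y,a,l,r=v;M=R.from_euler('z',a).as_matrix();o=np.array([x,y,.1])
    return {k:o+M@np.array(p) for k,p in dict(L=(-.05-l,.125,-.022),R=(-.05-r,-.125,-.022),H=(.063,0,.1527)).items()}
f=lambda v:np.concatenate([proj(n,pts(v)[k])-uv for n,k,uv in obs])
s=least_squares(f,[.45,.03,0,.01,.01],loss='soft_l1');print(s.x.round(4),s.fun.round(1));print(pts(s.x))
E
```

```text
top L [0.5824 0.1824 0.078 ]
top R [ 0.5613 -0.067   0.078 ]
top H [0.6936 0.0495 0.2527]
scene L [0.5807 0.18   0.078 ]
scene R [ 0.5601 -0.0673  0.078 ]
scene H [0.6883 0.0348 0.2527]
[ 0.6284  0.049  -0.1409  0.015   0.0008] [ 0.2  0.5  0.3  0.4  6.1  1.7  0.7 -0.8  0.3  0.2  2.4 -3. ]
{'L': array([0.5815777 , 0.18193541, 0.078     ]), 'R': array([ 0.5605551 , -0.06758568,  0.078     ]), 'H': array([0.6907906 , 0.04018775, 0.2527    ])}
```

```bash
python3 - <<'E'
from h import *
import cv2
for n,a,b,z in [("top",(217,130),(424,138),.213),("top",(282,198),(348,201),.2527),("scene",(371,179),(347,248),.2527),("scene",(459,150),(428,350),.213)]:
    A=rayz(n,a,z);B=rayz(n,b,z);d=A-B; print(n,A.round(3),B.round(3),np.hypot(*d[:2]),np.arctan2(-d[0],d[1]), (A+B)/2)
for n,(x,y,w,h) in {"top":(200,120,240,190),"scene":(230,130,240,280)}.items():
    im=cv2.imread(f"pics/{n}0.png")[y:y+h,x:x+w];cv2.imwrite(f"pics/{n}z.png",cv2.resize(im,None,fx=2.1 if n=='scene' else 3,fy=2.1 if n=='scene' else 3,interpolation=2))
E
```

```text
top [0.819 0.208 0.213] [ 0.8   -0.125  0.213] 0.3336994079245791 -0.05890168098813851 [0.80943449 0.04142357 0.213     ]
top [0.696 0.1   0.253] [ 0.69  -0.     0.253] 0.10025946604682459 -0.06299131179519456 [0.69287715 0.04953981 0.2527    ]
scene [0.697 0.097 0.253] [ 0.682 -0.021  0.253] 0.11855000079616561 -0.12381657810102942 [0.68981799 0.03813057 0.2527    ]
scene [0.82  0.211 0.213] [ 0.802 -0.122  0.213] 0.33391786823778313 -0.05472019073182694 [0.81116876 0.04437561 0.213     ]
```

View pics/topz.png

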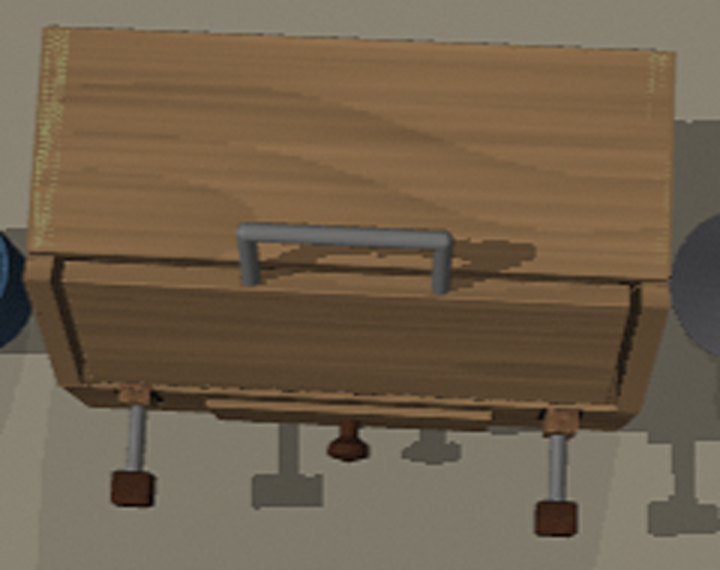

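View pics/scenez.png

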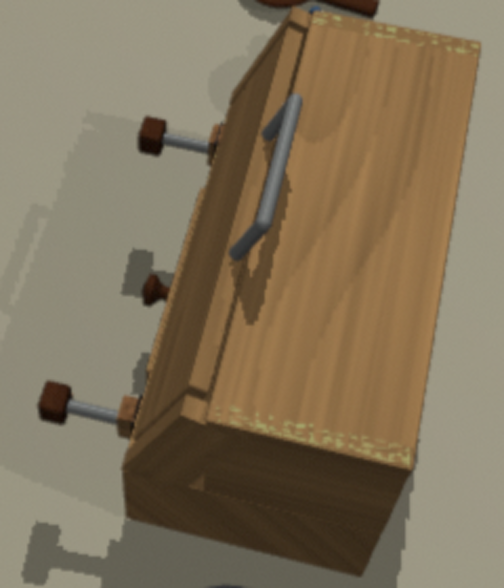

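```bash
cat >> h.py <<'E'
YAW=-.057
ax=np.array([np.cos(YAW),np.sin(YAW),0]);ay=np.array([-np.sin(YAW),np.cos(YAW),0])
O=np.array([.6303,.0532,.1])
def st():
    o=ctrl.get_obs();M=q2R(o["eef_rot"]);print(round(o["time_s"],2),"tcp",o["eef_pos"].round(4),"cup",np.round([(o["eef_pos"]-O)@ax,(o["eef_pos"]-O)@ay,o["eef_pos"][2]],4),"F",o["wrist_force"].round(1),"op",round(o["opening"],3));return o,M
E
python3 - <<'E'
from h import *
o,M=st();print(M.round(3))
z=ay if M[:,2]@ay>0 else -ay
y=np.array([0,0,-1.]);T=np.c_[np.cross(y,z),y,z]
print(R.from_matrix(T@M.T).as_rotvec(degrees=True))
for n,p in dict(L=[.5812,.181,.06],R=[.5605,-.0673,.06]).items(): print(n,(np.array(p)-o["eef_pos"]).round(4))
E
```

```text
0.6 tcp [0.2536 0.5161 0.2313] cup [-0.4024  0.4407  0.2313] F [-0.3  0.1 -0.6] op 1.003
[[ 0.897  0.     0.441]
 [-0.441  0.     0.897]
 [-0.    -1.     0.   ]]
[-2.36955229e-03 -9.42520971e-05  2.29076815e+01]
L [ 0.3276 -0.3351 -0.1713]
R [ 0.3069 -0.5834 -0.1713]
```

```bash
python3 -m pendant '[0.041,-0.042,-0.005,0,0,2.86,0.085,0.041,-0.042,-0.01,0,0,2.86,0.085,0.041,-0.042,-0.01,0,0,2.86,0.085,0.041,-0.042,-0.01,0,0,2.86,0.085,0.041,-0.042,-0.01,0,0,2.86,0.085,0.041,-0.042,-0.01,0,0,2.86,0.085,0.041,-0.042,-0.01,0,0,2.86,0.085,0.0406,-0.0411,-0.01,0,0,2.88,0.085,0,0,0,0,0,0,0.085,0,0,0,0,0,0,0.085]'
python3 - <<'E'
from h import *
import cv2
o,M=st();print(M.round(3))
im=ctrl.camera("scene");cv2.imwrite("pics/s1.png",im[:,:,::-1])
im=ctrl.camera("wrist");cv2.imwrite("pics/w1.png",im[:,:,::-1])
E
```

```text
time_s: 1.85
eef_pos: [0.5809, 0.1809, 0.156]
eef_rot: [0.707, -0.707, 0.021, -0.02]
wrist_force: [-0.3, 0.5, -1.3]
opening: 0.992
1.85 tcp [0.5809 0.1809 0.156 ] cup [-0.0566  0.1247  0.156 ] F [-0.3  0.5 -1.3] op 0.992
[[ 0.998 -0.001  0.058]
 [-0.058  0.     0.998]
 [-0.001 -1.     0.   ]]
```

View pics/w1.png

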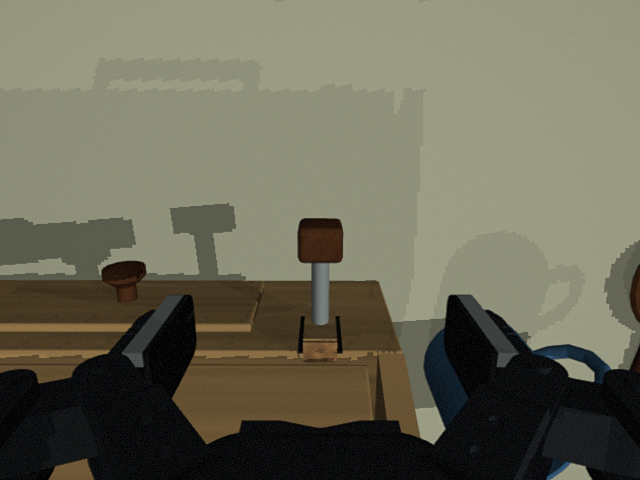

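View pics/s1.png

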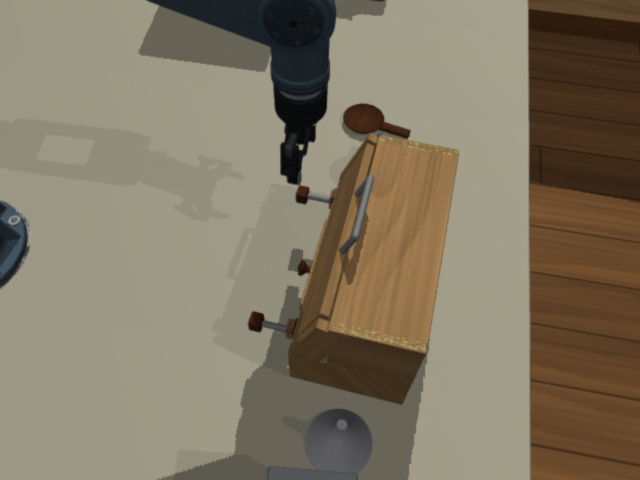

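```bash
cat >> h.py <<'E'
def wproj(P):
    o=ctrl.get_obs();c=ctrl.camera_info("wrist");T=np.eye(4);T[:3,:3]=q2R(o["eef_rot"]);T[:3,3]=o["eef_pos"];W=T@c["tool_from_camera"]
    p=(np.asarray(P)-W[:3,3])@W[:3,:3];return [c["fx"]*p[0]/p[2]+c["cx"],c["fy"]*p[1]/p[2]+c["cy"]]
def wray(uv,z):
    o=ctrl.get_obs();c=ctrl.camera_info("wrist");T=np.eye(4);T[:3,:3]=q2R(o["eef_rot"]);T[:3,3]=o["eef_pos"];W=T@c["tool_from_camera"]
    d=W[:3,:3]@np.array([(uv[0]-c["cx"])/c["fx"],(uv[1]-c["cy"])/c["fy"],1]);return W[:3,3]+d*(z-W[2,3])/d[2]
E
python3 - <<'E'
from h import *
print(wproj([.5812,.181,.078]), wray((320,242),.078),"mug right",rayz("top",(208,235),.0),rayz("top",(205,200),.08))
E
```

```text
[np.float64(315.9783241150036), np.float64(239.37705947349096)] [0.58284108 0.18312376 0.078     ] mug right [0.68273014 0.2643082  0.        ] [0.73384357 0.25409176 0.08      ]
```

```bash
python3 -m pendant '[0,0.001,-0.03,0,0,0,0.085,0,0,-0.035,0,0,0,0.085,0,0,-0.031,0,0,0,0.085,0,0,0,0,0,0,0.085,0,0,0,0,0,0,0,0,0,0,0,0,0,0,0,0,0,0,0,0,0,0,0,0,0,0,0,0,0,0,0,0,0,0,0]'; python3 -c "
from h import *
st()"
```

```text
time_s: 3.08
eef_pos: [0.5821, 0.1817, 0.0616]
eef_rot: [-0.707, 0.707, -0.02, 0.021]
wrist_force: [-1.1, -2.0, 6.8]
opening: 0.269
3.08 tcp [0.5821 0.1817 0.0616] cup [-0.0554  0.1255  0.0616] F [-1.1 -2.   6.8] op 0.269
```

```bash
python3 -m pendant '[-0.01,0.0006,0,0,0,0,0,-0.01,0.0006,0,0,0,0,0,-0.01,0.0006,0,0,0,0,0,-0.01,0.0006,0,0,0,0,0,-0.01,0.0006,0,0,0,0,0,-0.01,0.0006,0,0,0,0,0,-0.008,0.0004,0,0,0,0,0,0,0,0,0,0,0,0]'; python3 -c "
from h import *
st()"
```

```text
time_s: 4.08
eef_pos: [0.5132, 0.1858, 0.0615]
eef_rot: [-0.707, 0.707, -0.02, 0.021]
wrist_force: [-1.6, -3.1, 9.2]
opening: 0.269
4.08 tcp [0.5132 0.1858 0.0615] cup [-0.1244  0.1257  0.0615] F [-1.6 -3.1  9.2] op 0.269
```

```bash
python3 -m pendant '[-0.004,0.0002,0,0,0,0,0,0,0,0,0,0,0,0]';  python3 -m pendant '[-0.003,0.0002,0,0,0,0,0,0,0,0,0,0,0,0]'; python3 -c "
from h import *
st()"
```

```text
time_s: 4.32
eef_pos: [0.5098, 0.186, 0.0616]
eef_rot: [-0.707, 0.707, -0.019, 0.021]
wrist_force: [-0.8, -2.4, 9.8]
opening: 0.272
time_s: 4.58
eef_pos: [0.5085, 0.1861, 0.0616]
eef_rot: [0.707, -0.707, 0.018, -0.022]
wrist_force: [7.2, -2.5, 0.8]
opening: 0.272
4.58 tcp [0.5085 0.1861 0.0616] cup [-0.1292  0.1257  0.0616] F [ 7.2 -2.5  0.8] op 0.272
```

```bash
python3 -m pendant '[-0.003,0.0002,0,0,0,0,0,0,0,0,0,0,0,0]'
```

```text
time_s: 4.82
eef_pos: [0.5085, 0.1861, 0.0617]
eef_rot: [0.707, -0.707, 0.016, -0.025]
wrist_force: [19.6, -1.6, -9.6]
opening: 0.268
```

```bash
python3 -m pendant '[0.004,-0.0002,0,0,0,0,0,0,0,0,0,0,0,0.085,0,0,0,0,0,0,0.085,0,0,0,0,0,0,0.085,0,0,0.04,0,0,0,0.085,0,0,0.05,0,0,0,0.085,0,0,0,0,0,0,0.085]'; python3 - <<'E'
from h import *
import cv2
o,M=st()
z=ay;y=np.array([0,0,-1.]);T=np.c_[np.cross(y,z),y,z]
print(R.from_matrix(T@M.T).as_rotvec(degrees=True))
im=ctrl.camera("wrist");cv2.imwrite("pics/w2.png",im[:,:,::-1])
E
```

```text
time_s: 5.7
eef_pos: [0.5101, 0.187, 0.1547]
eef_rot: [0.707, -0.706, 0.017, -0.023]
wrist_force: [0.3, 0.7, -0.0]
opening: 0.995
5.7 tcp [0.5101 0.187  0.1547] cup [-0.1277  0.1267  0.1547] F [ 0.3  0.7 -0. ] op 0.995
[-0.06917729  0.47524139 -0.0103236 ]
```

View pics/w2.png

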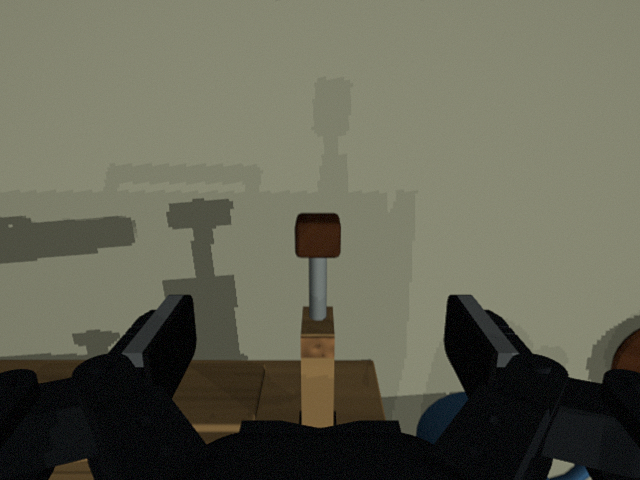

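```bash
python3 -m pendant '[0.0085,-0.042,0,0,0.4,0,0.085,0.0085,-0.0423,0,0,0,0,0.085,0.0085,-0.0423,0,0,0,0,0.085,0.0085,-0.0423,0,0,0,0,0.085,0.0085,-0.0423,0,0,0,0,0.085,0.0085,-0.0423,0,0,0,0,0.085,0,0,0,0,0,0,0.085,0,0,0,0,0,0,0.085]'; python3 - <<'E'
from h import *
import cv2
o,M=st()
im=ctrl.camera("wrist");cv2.imwrite("pics/w3.png",im[:,:,::-1]);print([(d["score"],d["bbox"]) for d in ctrl.silhouettes("pull_right","wrist")])
print(wproj([.561,-.0668,.078]))
E
```

```text
time_s: 6.75
eef_pos: [0.5571, -0.0665, 0.1488]
eef_rot: [0.707, -0.706, 0.024, -0.017]
wrist_force: [-0.5, 1.0, -0.5]
opening: 0.993
6.75 tcp [ 0.5571 -0.0665  0.1488] cup [-0.0663 -0.1237  0.1488] F [-0.5  1.  -0.5] op 0.993
[(0.96, [293.3, 227.9, 342.1, 392.5])]
[np.float64(316.15771495294695), np.float64(249.60920240132978)]
```

View pics/w3.png

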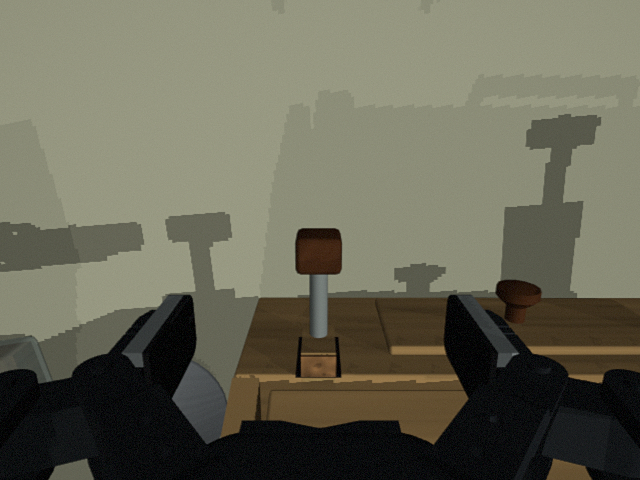

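```bash
python3 -m pendant '[0.003,0,-0.03,0,0,0,0.085,0,0,-0.03,0,0,0,0.085,0,0,-0.028,0,0,0,0.085,0,0,0,0,0,0,0.085,0,0,0,0,0,0,0,0,0,0,0,0,0,0,0,0,0,0,0,0,0,0,0,0,0,0,0,0,0,0,0,0,0,0,0]'
```

```text
time_s: 7.98
eef_pos: [0.562, -0.0676, 0.0634]
eef_rot: [-0.706, 0.707, -0.022, 0.018]
wrist_force: [-0.5, -1.1, 6.0]
opening: 0.269
```

```bash
python3 -m pendant '[-0.01,0.0006,0,0,0,0,0,-0.01,0.0006,0,0,0,0,0,-0.01,0.0006,0,0,0,0,0,-0.01,0.0006,0,0,0,0,0,-0.01,0.0006,0,0,0,0,0,-0.01,0.0006,0,0,0,0,0,0,0,0,0,0,0,0]'; python3 -c "
from h import *
st()"
```

```text
time_s: 8.85
eef_pos: [0.5011, -0.064, 0.0634]
eef_rot: [-0.706, 0.707, -0.022, 0.018]
wrist_force: [-1.3, -0.3, 7.7]
opening: 0.266
8.85 tcp [ 0.5011 -0.064   0.0634] cup [-0.1223 -0.1243  0.0634] F [-1.3 -0.3  7.7] op 0.266
```

```bash
python3 -m pendant '[-0.005,0.0003,0,0,0,0,0,0,0,0,0,0,0,0]'; python3 -m pendant '[-0.004,0.0002,0,0,0,0,0,0,0,0,0,0,0,0]';python3 -m pendant '[-0.003,0.0002,0,0,0,0,0,0,0,0,0,0,0,0]'
```

```text
time_s: 9.1
eef_pos: [0.4965, -0.0637, 0.0634]
eef_rot: [-0.706, 0.707, -0.022, 0.018]
wrist_force: [-1.6, -0.5, 8.8]
opening: 0.271
time_s: 9.35
eef_pos: [0.4943, -0.0636, 0.0634]
eef_rot: [-0.706, 0.707, -0.021, 0.02]
wrist_force: [6.8, -0.6, 1.7]
opening: 0.269
time_s: 9.6
eef_pos: [0.4942, -0.0636, 0.0636]
eef_rot: [-0.706, 0.707, -0.019, 0.022]
wrist_force: [20.8, -0.0, -10.5]
opening: 0.274
```

```bash
python3 -m pendant '[0.004,-0.0002,0,0,0,0,0,0,0,0,0,0,0,0.085,0,0,0,0,0,0,0.085,0,0,0,0,0,0,0.085,0,0,0.04,0,0,0,0.085,0,0,0.06,0,0,0,0.085,0,0,0.06,0,0,0,0,0,0,0.06,0,0,0,0,0,0,0.06,0,0,0,0,0,0,0,0,0,0,0,0,0,0,0,0,0,0]'; python3 - <<'E'
from h import *
import cv2
o,M=st()
z=ay;y=np.array([0,0,-1.]);T=np.c_[np.cross(y,z),y,z]
print(R.from_matrix(T@M.T).as_rotvec(degrees=True))
for n in("top","scene"):
    im=ctrl.camera(n);cv2.imwrite(f"pics/{n}4.png",im[:,:,::-1])
for s in (1,-1):
    for n in("top","scene"):print(n,s,proj(n,O+(-.13)*ax+s*.125*ay+[0,0,-.022]))
print(O+.098*ax-o["eef_pos"])
E
```

```text
time_s: 10.98
eef_pos: [0.4928, -0.0629, 0.3416]
eef_rot: [0.707, -0.707, 0.023, -0.017]
wrist_force: [-0.3, -0.2, -1.3]
opening: -0.001
10.97 tcp [ 0.4928 -0.0629  0.3416] cup [-0.1307 -0.1238  0.3416] F [-0.3 -0.2 -1.3] op -0.001
[-0.01620676 -0.44113267  0.00890589]
top 1 [241.95842588 325.55469256]
scene 1 [261.78714981 186.06178579]
top -1 [384.45248204 331.96928868]
scene -1 [214.16865692 311.42896734]
[ 0.23534497  0.11052241 -0.24156735]
```

View pics/top4.png

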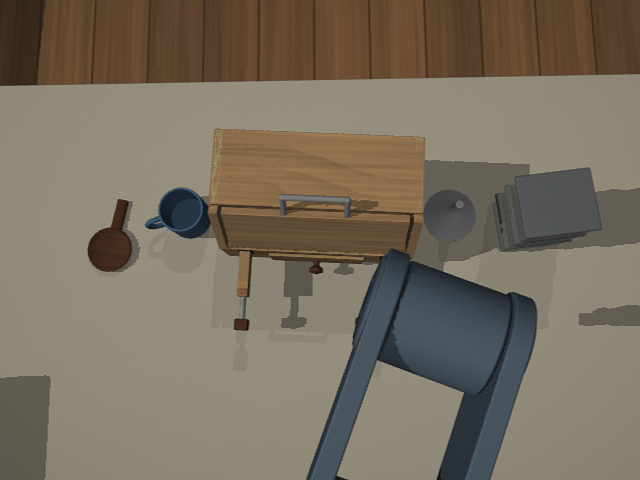

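View pics/scene4.png

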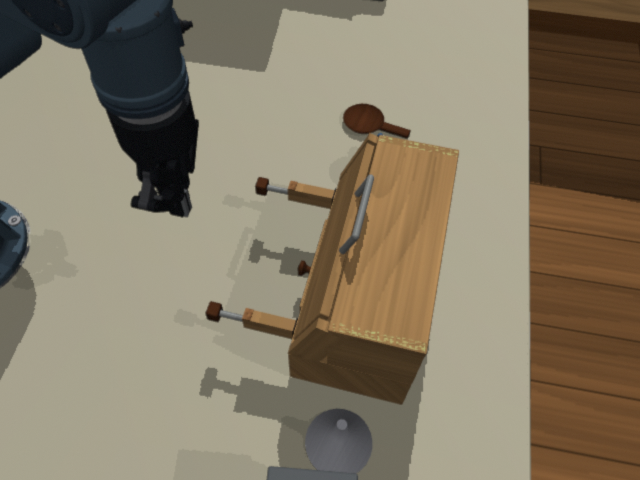

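```bash
python3 -m pendant '[0.039,0.0185,0,0,0,0,0,0.039,0.0184,0,0,0,0,0,0.039,0.0184,0,0,0,0,0,0.039,0.0184,0,0,0,0,0,0.039,0.0184,0,0,0,0,0,0.04,0.0184,0,0,0,0,0,0,0,0,0,0,0,0,0,0,0,0,0,0,0]'; python3 - <<'E'
from h import *
import cv2
o,M=st();print(M[:,1])
im=ctrl.camera("scene");cv2.imwrite("pics/s5.png",im[:,:,::-1])
im=ctrl.camera("wrist");cv2.imwrite("pics/w5.png",im[:,:,::-1])
for s in(.05,0,-.05):print(wproj(O+.063*ax+s*ay+[0,0,.1527]))
E
```

```text
time_s: 12.08
eef_pos: [0.7275, 0.0474, 0.34]
eef_rot: [-0.707, 0.707, -0.024, 0.016]
wrist_force: [-0.2, -0.1, 0.1]
opening: -0.006
12.07 tcp [0.7275 0.0474 0.34  ] cup [ 9.74e-02 -3.00e-04  3.40e-01] F [-0.2 -0.1  0.1] op -0.006
[-1.07477102e-02  1.41276886e-04 -9.99942232e-01]
[np.float64(409.34559624036865), np.float64(173.85211585457768)]
[np.float64(318.97371511341527), np.float64(173.9728588505633)]
[np.float64(228.61284813971093), np.float64(174.09358713088912)]
```

View pics/w5.png

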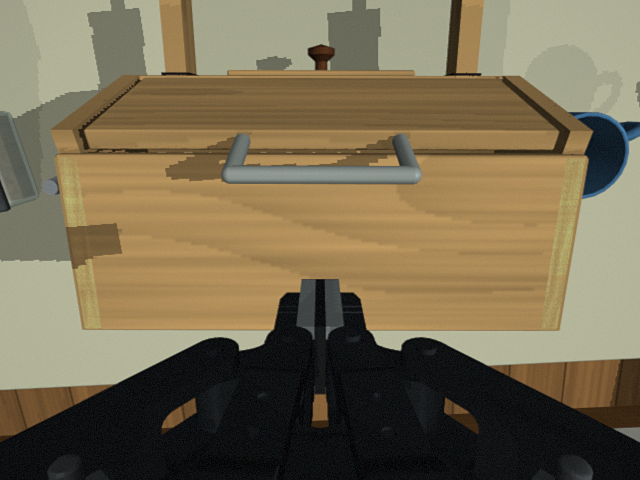

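View pics/s5.png

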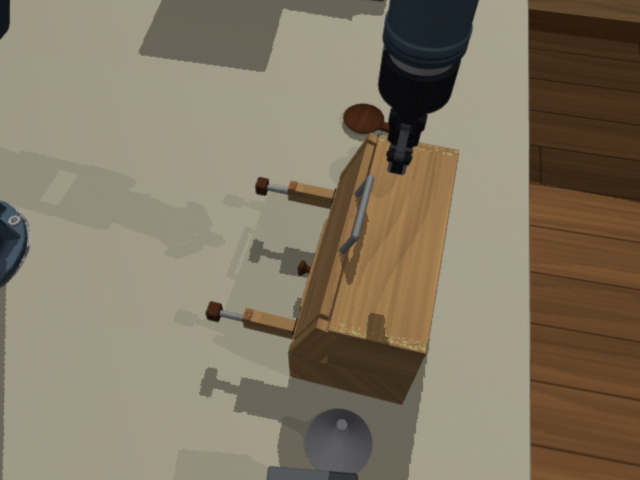

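```bash
python3 -c "
from h import *
print(ctrl.camera_info('wrist')['tool_from_camera'].round(3))"
python3 -m pendant '[0,0,-0.035,0,0,0,0,0,0,-0.035,0,0,0,0,0,0,-0.033,0,0,0,0,0,0,0,0,0,0,0]'; python3 -m pendant '[-0.015,0.001,0,0,0,0,0,-0.01,0.0006,0,0,0,0,0,-0.01,0.0006,0,0,0,0,0]'; python3 -c "
from h import *
st()"
```

```text
[[ 0.001  0.961  0.275 -0.07 ]
 [-0.001 -0.275  0.961 -0.144]
 [ 1.    -0.001  0.     0.001]
 [ 0.     0.     0.     1.   ]]
time_s: 12.68
eef_pos: [0.7258, 0.047, 0.2365]
eef_rot: [0.707, -0.707, 0.025, -0.016]
wrist_force: [-0.9, -0.2, 0.4]
opening: 0.002
time_s: 13.05
eef_pos: [0.6938, 0.0494, 0.2419]
eef_rot: [-0.707, 0.707, -0.021, 0.019]
wrist_force: [1.6, 0.3, 2.0]
opening: 0.002
13.05 tcp [0.6938 0.0494 0.2419] cup [ 6.360e-02 -2.000e-04  2.419e-01] F [1.6 0.3 2. ] op 0.002
```

```bash
python3 -m pendant '[-0.012,0.0007,0,0,0,0,0,-0.012,0.0007,0,0,0,0,0,-0.012,0.0007,0,0,0,0,0,-0.012,0.0007,0,0,0,0,0,-0.012,0.0007,0,0,0,0,0,0,0,0,0,0,0,0]'; python3 - <<'E'
from h import *
import cv2
st()
im=ctrl.camera("scene");cv2.imwrite("pics/s6.png",im[:,:,::-1])
E
```

```text
time_s: 13.8
eef_pos: [0.6321, 0.0534, 0.2391]
eef_rot: [-0.707, 0.707, -0.023, 0.017]
wrist_force: [-0.4, 0.3, 1.0]
opening: -0.004
13.8 tcp [0.6321 0.0534 0.2391] cup [0.0017 0.0003 0.2391] F [-0.4  0.3  1. ] op -0.004
```

View pics/s6.png

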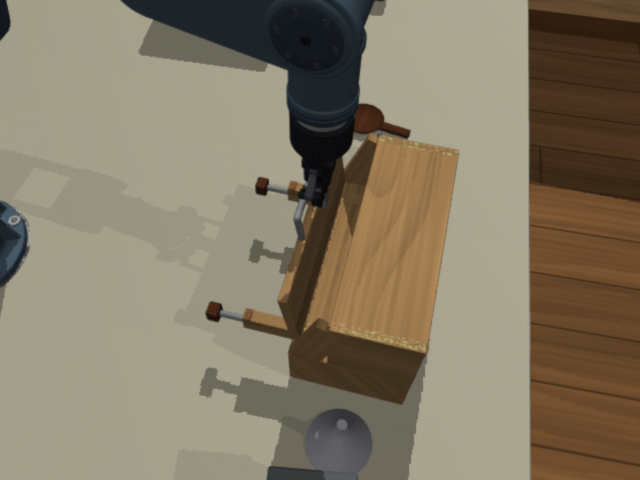

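```bash
python3 -m pendant '[-0.01,0.0006,0,0,0,0,0,-0.01,0.0006,0,0,0,0,0,-0.01,0.0006,0,0,0,0,0,-0.01,0.0006,0,0,0,0,0,-0.01,0.0006,0,0,0,0,0,-0.006,0.0006,0,0,0,0,0,0,0,0,0,0,0,0]'; python3 - <<'E'
from h import *
import cv2
st()
im=ctrl.camera("scene");cv2.imwrite("pics/s7.png",im[:,:,::-1])
E
```

```text
time_s: 14.72
eef_pos: [0.5768, 0.0569, 0.2395]
eef_rot: [-0.707, 0.707, -0.023, 0.018]
wrist_force: [0.6, -0.3, -0.3]
opening: -0.001
14.72 tcp [0.5768 0.0569 0.2395] cup [-0.0536  0.0006  0.2395] F [ 0.6 -0.3 -0.3] op -0.001
```

View pics/s7.png

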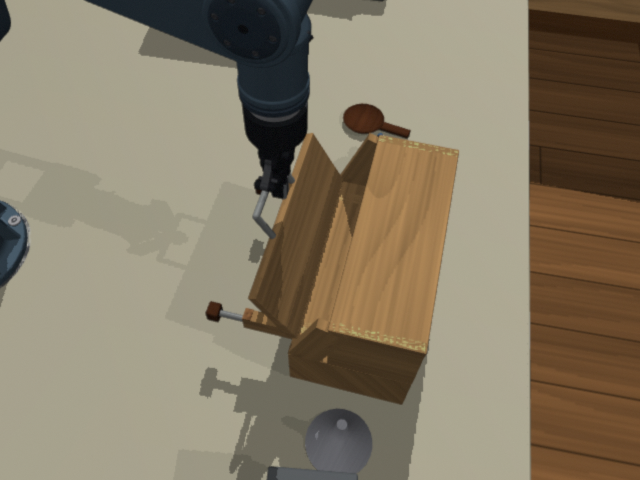

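```bash
python3 -m pendant '[0,0,0.01,0,0,0,0,0,0,0.02,0,0,0,0,0,0,0.03,0,0,0,0,0,0,0,0.03,0,0,0,0,0,0,0.03,0,0,0,0,0,0,0,0,0,0,0,0,0,0,0,0,0,0,0,0,0,0,0,0,0,0,0,0,0,0,0,0,0,0,0,0,0,0,0,0,0,0,0,0]'; python3 - <<'E'
from h import *
import cv2
st()
for n in("top","scene"):
    im=ctrl.camera(n);cv2.imwrite(f"pics/{n}8.png",im[:,:,::-1])
    for s in(.05,-.05):print(n,proj(n,O-.165*ax+s*ay+[0,0,.007]))
    for s in(.15,-.15):print(n,"edge top",proj(n,O-.12*ax+s*ay+[0,0,.014]))
E
```

```text
14.78 tcp [0.5772 0.0568 0.2395] cup [-0.0533  0.0006  0.2395] F [-0.1  0.3  0.6] op -0.001
top [282.01345755 348.09822674]
top [340.88199369 350.79970484]
top edge top [224.53002907 318.68343669]
top edge top [401.15838192 326.58925813]
scene [227.04464129 205.87477703]
scene [206.41211282 256.12141684]
scene edge top [270.14914193 163.14181559]
scene edge top [211.51310693 317.3494205 ]$: bad value
```

View pics/scene8.png

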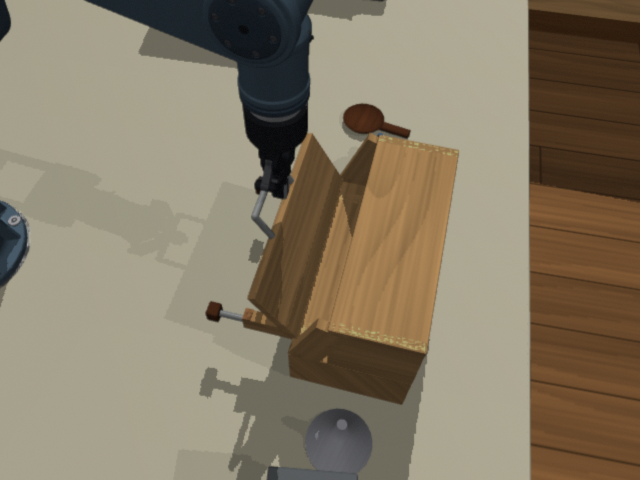

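View pics/top8.png

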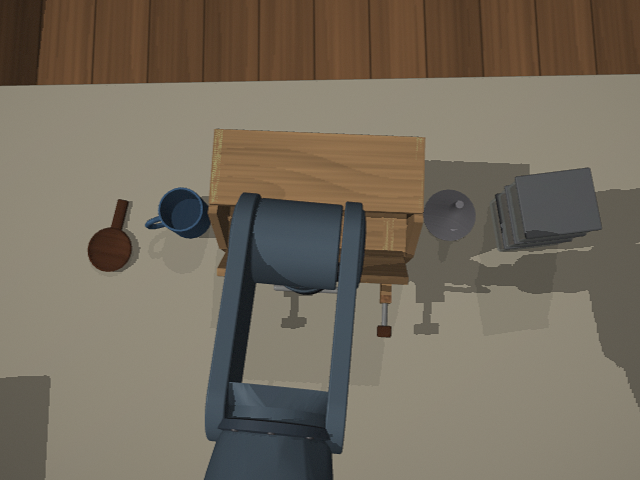

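```bash
python3 -m pendant '[0,0,0.02,0,0,0,0,0,0,0.03,0,0,0,0,0,0,0.04,0,0,0,0,0,0,0,0,0,0,0,0,0,0,0,0,0,0,0,0,0,0,0,0,0,0,0,0,0,0,0,0,0,0,0,0,0,0,0]'; python3 - <<'E'
from h import *
import cv2
st()
im=ctrl.camera("scene");cv2.imwrite("pics/s9.png",im[:,:,::-1])
E
```

```text
time_s: 15.88
eef_pos: [0.577, 0.0568, 0.3287]
eef_rot: [-0.707, 0.707, -0.023, 0.017]
wrist_force: [0.4, -0.2, -0.8]
opening: 0.003
15.88 tcp [0.577  0.0568 0.3287] cup [-0.0534  0.0005  0.3287] F [ 0.4 -0.2 -0.8] op 0.003
```

View pics/s9.png

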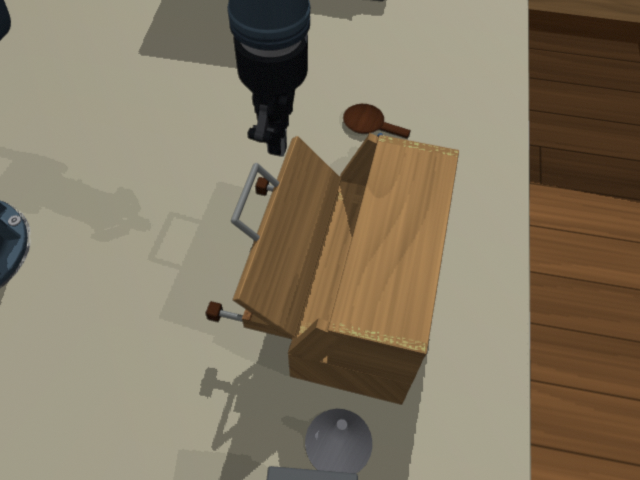

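Sinking slowly on its own (bar now at about (250,190)); I move the arm clear to the side and wait.

```bash
python3 -m pendant '[-0.03,0.05,0.02,0,0,0,0,-0.03,0.05,0,0,0,0,0,-0.03,0.05,0,0,0,0,0,-0.03,0.05,0,0,0,0,0,-0.03,0.05,0,0,0,0,0,0,0,0,0,0,0,0,0,0,0,0,0,0,0,0,0,0,0,0,0,0,0,0,0,0,0,0,0,0,0,0,0,0,0,0]';python3 -m pendant '[0,0,0,0,0,0,0,0,0,0,0,0,0,0,0,0,0,0,0,0,0,0,0,0,0,0,0,0,0,0,0,0,0,0,0,0,0,0,0,0,0,0,0,0,0,0,0,0,0]'; python3 - <<'E'
from h import *
import cv2
st()
for n in("top","scene"):
    im=ctrl.camera(n);cv2.imwrite(f"pics/{n}10.png",im[:,:,::-1])
E
```

```text
time_s: 17.18
eef_pos: [0.4277, 0.3061, 0.3492]
eef_rot: [-0.707, 0.707, -0.023, 0.018]
wrist_force: [0.6, 1.0, -0.5]
opening: 0.0
time_s: 18.05
eef_pos: [0.4272, 0.3068, 0.3493]
eef_rot: [-0.707, 0.707, -0.023, 0.018]
wrist_force: [-0.1, -0.1, 0.6]
opening: 0.003
18.05 tcp [0.4272 0.3068 0.3493] cup [-0.2172  0.2416  0.3493] F [-0.1 -0.1  0.6] op 0.003
```

View pics/scene10.png

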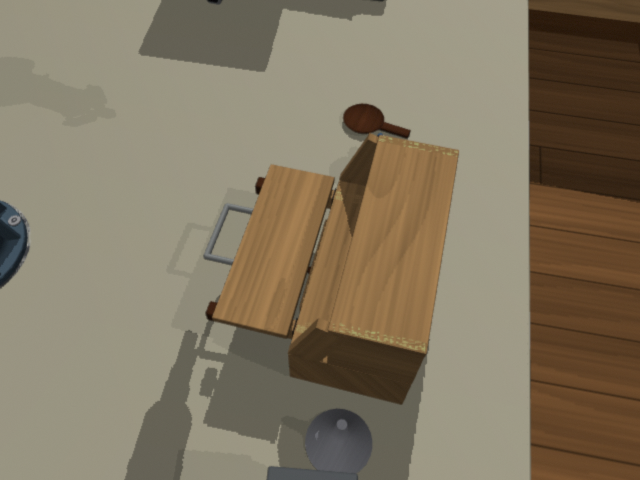

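View pics/top10.png

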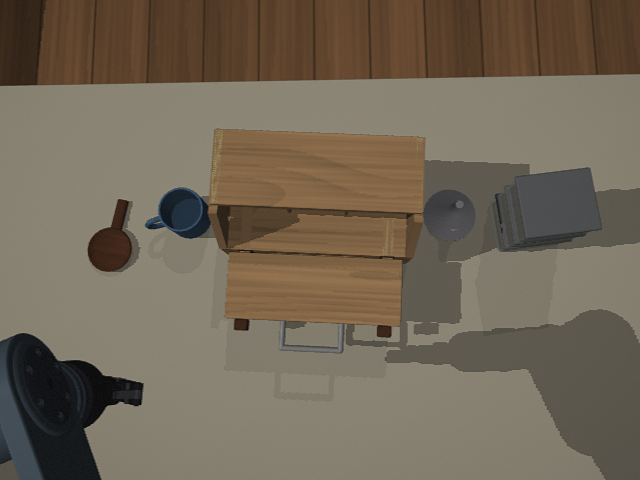

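```bash
python3 -m pendant '[0,0,0,0,0,0,0,0,0,0,0,0,0,0,0,0,0,0,0,0,0,0,0,0,0,0,0,0,0,0,0,0,0,0,0,0,0,0,0,0,0,0,0,0,0,0,0,0,0]'; python3 -m pendant '[0,0,0,0,0,0,0,0,0,0,0,0,0,0,0,0,0,0,0,0,0,0,0,0,0,0,0,0,0,0,0,0,0,0,0]'; python3 - <<'E'
from h import *
import cv2
for n in("top","scene"):
    im=ctrl.camera(n)[:,:,::-1];cv2.imwrite(f"pics/{n}11.png",im)
    a=cv2.imread(f"pics/{n}10.png").astype(int);d=abs(a-im).max(2);print(n,(d>40).sum(),d.max())
    for a in(1.75,1.85,1.92,2.0,2.1):
        t=a-.349;u=-np.sin(t)*ax+np.cos(t)*np.array([0,0,1]);i=np.cos(t)*ax+np.sin(t)*np.array([0,0,1])
        print(n,a,[proj(n,O+.165*u+.007*i+s*ay).round(1).tolist() for s in(.05,-.05)])
im=cv2.imread("pics/scene11.png")[140:350,190:350];cv2.imwrite("pics/z11.png",cv2.resize(im,None,fx=2.8,fy=2.8,interpolation=2))
E
```

```text
time_s: 19.02
eef_pos: [0.4272, 0.3067, 0.3493]
eef_rot: [-0.707, 0.707, -0.023, 0.018]
wrist_force: [-1.0, -0.2, 0.6]
opening: 0.003
time_s: 19.65
eef_pos: [0.4272, 0.3068, 0.3493]
eef_rot: [-0.707, 0.707, -0.023, 0.018]
wrist_force: [0.3, -0.4, 0.1]
opening: 0.0
top 0 30
top 1.75 [[280.7, 346.3], [341.1, 349.1]]
top 1.85 [[281.5, 347.7], [341.0, 350.4]]
top 1.92 [[282.0, 348.1], [340.9, 350.8]]
top 2.0 [[282.7, 347.9], [340.8, 350.6]]
top 2.1 [[283.5, 346.9], [340.7, 349.5]]
scene 0 10
scene 1.75 [[227.1, 196.2], [205.9, 247.2]]
scene 1.85 [[226.7, 201.8], [205.8, 252.4]]
scene 1.92 [[227.0, 205.9], [206.4, 256.1]]
scene 2.0 [[228.0, 210.5], [207.6, 260.4]]
scene 2.1 [[229.9, 216.4], [210.0, 265.8]]
```

View pics/z11.png

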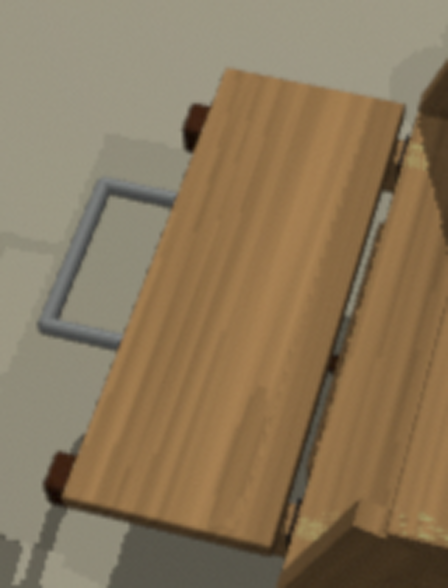

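```bash
python3 -c "
from bench import ctrl
print(ctrl.hand_in())"
```

```text
the job is handed in; nothing more can be done
None
```

I pulled both supports out to their stops, then brought the flap down so it rests level on them, and handed the job in at about 20 s.

- **Supports:** I gripped each square pull and drew it out until it stopped moving and resisted with about 20 N. In the pictures after that, both pulls matched the fully-out (0.08 m) position to within about 2 px.
- **Flap:** I hooked the bar handle from behind with closed fingers and drew it past upright. The flap then sank the rest of the way onto the supports by itself.
- **Last checks:**
    - Two sets of pictures 1.6 s apart showed no change, so the flap is at rest.
    - The bar is 1–4 px from where it should be at 1.92 rad. The scene camera reads slightly past that, roughly 1.93–2.0 rad, which I put down to calibration and cupboard-pose error.
    - The arm stands clear of everything, with no contact force.
- **Drawer:** The robot never went near the knob, and it looked unmoved in the wrist camera before the flap came down. The flap hides it now, so I could not check it at the end.
- **Slip:** One move command was refused because I miscounted its values. The arm did not move, and I sent it again correctly.

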